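# Set the laminator dial for medium pouches and start it

### The arm

A 7-joint arm with a two-finger parallel gripper is mounted at the origin on the work surface. World frame = base frame: x ahead of the robot, y to its left, z up, the work surface at z = 0. Lengths are in m, angles in rad, forces in N, time in s.
With the tool pointing down it reaches from about 0.4 to 0.85 m from the base axis. Payload 10.4 kg.
Tool frame: the origin (TCP) lies between the finger pads; the fingertips stand 11 mm ahead of it and the grasp point (between the pads) lies 8 mm behind it (tip_reach is the distance from the TCP to the fingertips, in m); z points along the fingers, y is the line along which they close (so a half turn about z gives the same grasp; the last joint's range is limited). The gripper opens to 85 mm and grips with 20 to 120 N. Pads are 22 mm wide; open, the fingers measure 114 mm over their backs; the gripper's body (76 mm by 85 mm) begins 54 mm behind the grasp point. The pads swing forward as they close: fully open they stand 13 mm farther back than shut.
Start: joints at [1.281, 0.332, -0.065, 1.46, 0.022, 1.35, -0.088], TCP at [0.165, -0.603, 0.242] pointing down, gripper open.
Joint ranges: [-2.6, 2.6], [-0.5, 2.12], [-1.47, 1.34], [0.16, 2.42], [-1.27, 4.41], [0.06, 2.06], [-2.6, 2.6]. Speed limits (rad/s): [2.22, 2.22, 2.79, 2.79, 3.14, 3.14, 3.14].

### API

Orientations are given as a unit quaternion [x, y, z, w].
In Python, from workcell import * gives the robot as it stands.
- The arm moves only by the shell command python3 -m inch 'ROWS' [OPENING] [FORCE]. ROWS is JSON, a list of rows, each an object with "slide": the shift along the world's x, y, z in m, a list of three; "yaw": the turn about the world's z in rad. A call has 1 to 20 rows; each row is the pose to reach, as a shift and turn from the pose commanded when the call began; what a row does not reach only later rows make up. A row lasts 1/12 s, in which the tool goes at most 41.7 mm and 7.16 degrees, less where a joint would pass 70% of its speed; a pose out of reach is approached as far as the arm can. A call with a gripper value outside its range is refused whole. OPENING is the closure in counts, from 0 (fully open) to 255 (shut), set as the call begins (- or left out, the last holds). The fingers move at their own pace and stop on an object; FORCE is the grip in N (left out, the last holds). Time passes only in rows, so rows that repeat a pose let the fingers close. It gives the time, the measured TCP pose, the force, the opening and the grip force at its end, in the units of the state.
- get_obs(): the state, without advancing time (a new reading comes with each control period).
- camera(name): name is "side" or "top"; returns a dict with "frame" (480x640x3 uint8, red, green, blue), "fx", "fy", "cx", "cy" (pixels), "extrinsics" (4x4, takes a point from world to camera coordinates). Camera axes: x right, y down, z forward; pixel columns grow to the right and rows downward; lengths in m; the calibration is good to about 2 mm. A picture is of the moment at which its call begins. There is no depth.
- hand_in(): hands the job in; it is judged then, once.
The state is a dict: "clock": time; "joint_pos": joint angles; "joint_velocities": joint speeds; "tau": joint torques, N m; "position": TCP position; "ee_rot": TCP orientation; "ft_force": force on the tool from outside, world axes, zero at the start; "torque": the same for the moment, N m; "grip_width": opening from 0.0 (shut) to 1.0 (fully open); "grasp_force": force on a finger pad.
Only numpy, scipy, OpenCV 4.12 (cv2) and the standard library are available. Lean on these libraries where they do the work, as an engineer would, in place of code of your own. Each camera call takes 0.05 s, during which the arm holds its last target. There are 200 camera calls.

### The job

Get the laminator ready for medium-thick pouches: with a fingertip resting on the knurled dial, turn it clockwise by friction until it has clicked into the middle one of its five settings, then press the round start button right down and let it come up again. Take your hand away at the end; do not lift, tip or shove the laminator, and leave the stamp, the stapler and the mug standing where they are.

Things in the scene. Friction and masses are not known exactly. Their poses are not given: they have to be found in the camera images.
- laminator: White A4 pouch laminator, 150 deep (x) x 400 wide (y) x 82 mm high, 2.8 kg, loose on the desk on rubber feet. Origin: centre of its underside; its x points from its front (pouch inlet, 30 mm feed lip) to its back, y to its left, z up. The controls are on a grey panel on its flat top near its right end (-y). Sideways pushes above 10 N may slide it.
- dial_face (a point): Centre of the dial's flat top face, 93 mm above the desk, at (0, -140) mm in the laminator's frame. Black disc 57 mm across, vertical axis, knurled rim and face, level cap in the middle; sunk in a grey collar (73 mm outside) 3 mm lower, so only its face can be rubbed. A fingertip pressed on it with 5 to 8 N, 18 mm from the axis, and moved in a circle round the axis carries it along.
- dial_pointer (a point): Outer end of the white pointer line on the dial's face, 26 mm from its axis; it turns with the dial. Round the dial the panel has five white bars 30 degrees apart, each thicker than the last clockwise, on the side of the laminator's back. At the middle (third) bar the pointer points straight to the back, along the laminator's +x.
- dial (a joint): Dial angle in rad, growing clockwise seen from above. Spring detents 30 degrees apart: settings 0, 0.524, 1.047 (the middle one), 1.571, 2.094, end stops just beyond the first and last. Starts in or between the first and second. Leaving a detent takes about 0.03 N m (2 N sideways at 18 mm); past half-way it snaps to the next, and let go it settles in the nearest.
- start_button_top (a point): Centre of the top of the round grey start button, 26 mm across, at rest 9 mm above the panel (91 mm above the desk), at (-30, -60) mm in the laminator's frame, 85 mm from the dial's axis. It moves straight down.
- start_button (a joint): Travel of the start button in m: 0 up, 0.005 fully down. Sprung: fully down takes 5 N, and it comes up by itself.
- stamp_mid (a point): Centre (35 mm up) of a black and grey self-inking stamp, 30 x 56 x 70 mm, standing on the desk in front of the laminator. To be left where it stands.
- stapler_mid (a point): Point 25 mm up in the middle of a black desk stapler, 150 x 36 x 51 mm, on the desk in front of the laminator. To be left where it stands.
- mug_mid (a point): Centre (46 mm up) of a white mug, 80 mm across, 92 mm high, with a handle, standing on the desk to the right of the laminator. To be left where it stands.

How it is judged:
By the outcome, as a careful person would: the job done as asked, in the order asked, and still so for the second after the job is handed in, with the robot touching nothing.
It also fails if it takes over 45 s, if anything falls off the work surface, if the arm or the gripper's body presses on something with over 40 N, if the wrist force passes 120 N, or if a joint passes its speed limit or range.

## Working session

There is one attempt and no reset: what is moved stays moved. The work goes in short steps, Python scripts to look and compute and a shell command to move; the robot and the scene stay as the last step left them, time stands still between calls to the robot, and variables do not carry over. Pictures are saved under pics/ and viewed, at most 10 in all, crops included, and the job is handed in when it is done.

```bash
mkdir -p pics; ls
python3 - <<'E'
from workcell import *
import cv2
o=get_obs(); print(o)
for n in("top","side"):
    c=camera(n); cv2.imwrite(f"pics/{n}0.png",c["frame"][:,:,::-1]); print(n,c["fx"],c["fy"],c["cx"],c["cy"],c["extrinsics"].round(4).tolist())
E
```

```text
pics
{'clock': 0.0, 'joint_pos': array([ 1.28140525,  0.33287626, -0.06468216,  1.46097483,  0.02160124,
        1.34993859, -0.08850004]), 'joint_velocities': array([-1.93030463e-04, -3.38918929e-04,  1.10581547e-03,  1.03744639e-03,
        3.92623914e-04, -2.84134395e-05, -7.81069123e-04]), 'tau': array([ 5.63576250e-04, -6.25463891e+01,  4.96235909e-02, -3.91597724e+01,
        1.63177057e-02,  1.00138938e-02,  3.35552625e-05]), 'position': array([ 0.16465403, -0.60251958,  0.24149716]), 'ee_rot': array([ 9.91115384e-01,  1.33002748e-01, -1.39176229e-04, -7.37777365e-04]), 'ft_force': array([ 0.20290726, -0.81693196, -0.39564677]), 'torque': array([ 0.00170589, -0.03145465,  0.03576132]), 'grasp_force': 0.0, 'grip_width': 1.0016673266644187}
top 608.1389797262716 608.1389797262716 314.97010245476173 239.32315666843144 [[-0.006, -0.9998, 0.0193, 0.0021], [-0.9866, 0.0028, -0.1631, 0.6108], [0.163, -0.02, -0.9864, 0.9273], [0.0, 0.0, 0.0, 1.0]]
side 492.5497152227949 492.5497152227949 324.60723425579295 235.05887485047577 [[0.9428, -0.3333, -0.0009, -0.5528], [-0.2404, -0.6781, -0.6946, 0.1999], [0.2309, 0.6551, -0.7194, 0.8257], [0.0, 0.0, 0.0, 1.0]]
```

View pics/top0.png

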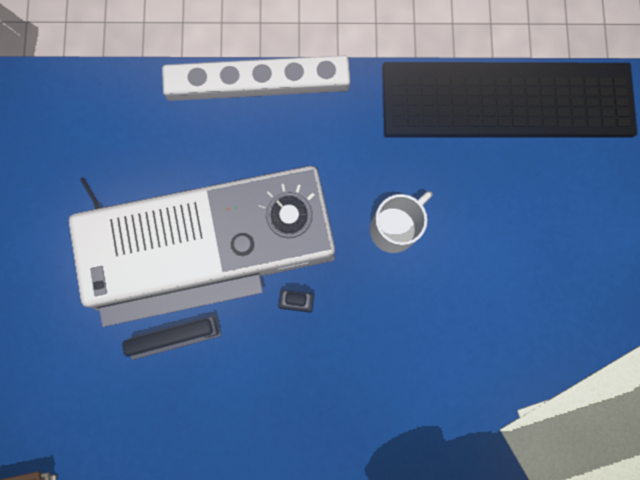

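View pics/side0.png

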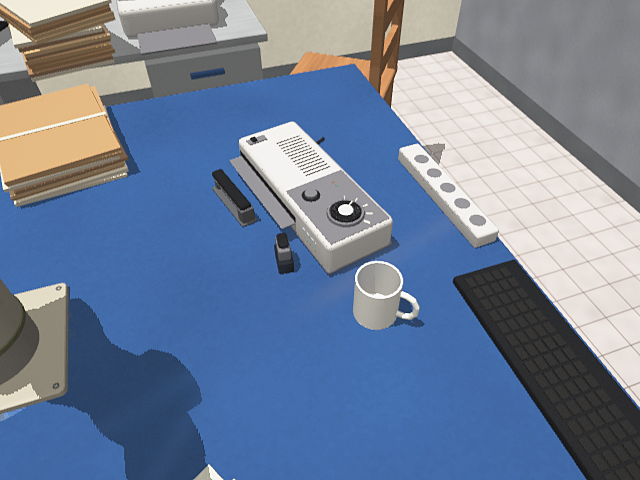

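The top view shows the dial at about (289,214), with its pointer towards the upper left, and the start button at (242,244). The stamp is at (296,299), the stapler at (171,337) and the mug at (398,222). The side view shows the dial at (346,210) and the button at (311,195).

```bash
cat > h.py <<'E'
import numpy as np, cv2
from workcell import *
def ray(c,uv,z):
    E=c["extrinsics"];R=E[:3,:3];o=-R.T@E[:3,3]
    d=R.T@np.array([(uv[0]-c["cx"])/c["fx"],(uv[1]-c["cy"])/c["fy"],1]);return o+d*(z-o[2])/d[2]
def rectify(c,z,x0,y0,w,s):  # overhead map of plane z: row grows -x, col grows -y; centre x0,y0, half-size w (m), s px/m
    E=c["extrinsics"];n=int(2*w*s)
    P=lambda p:(lambda q:[c["fx"]*q[0]/q[2]+c["cx"],c["fy"]*q[1]/q[2]+c["cy"]])(E[:3,:3]@p+E[:3,3])
    W=[(x0+w,y0+w),(x0+w,y0-w),(x0-w,y0-w),(x0-w,y0+w)]
    H=cv2.getPerspectiveTransform(np.float32([P(np.array([a,b,z])) for a,b in W]),np.float32([[0,0],[n,0],[n,n],[0,n]]))
    return cv2.warpPerspective(c["frame"],H,(n,n),flags=cv2.INTER_CUBIC)
E
python3 - <<'E'
from h import *
out=[]
for n,d,b in(("top",(289,214),(242,244)),("side",(346,210),(311,195))):
    c=camera(n);g=cv2.cvtColor(c["frame"],cv2.COLOR_RGB2GRAY)
    # dark dial disc and button ring: contour nearest the seed
    for nm,s,z,r,lo,hi in(("dial",d,.093,26,0,60),("cap",d,.093,14,190,256),("btn",b,.091,16,0,85)):
        m=np.zeros_like(g);cv2.circle(m,s,r,255,-1);m=m&(((g>=lo)&(g<hi))*255).astype(np.uint8)
        k=max(cv2.findContours(m,cv2.RETR_EXTERNAL,cv2.CHAIN_APPROX_NONE)[0],key=cv2.contourArea)
        (u,v),ax,a=cv2.fitEllipse(cv2.convexHull(k)); print(n,nm,(round(u,1),round(v,1)),np.round(ax,1),ray(c,(u,v),z).round(4))
    p=ray(c,d,.093); out.append(rectify(c,.093,p[0]-.01,p[1]+.03,.1,2500))
cv2.imwrite("pics/r0.png",cv2.resize(np.hstack(out),(800,400))[:,:,::-1])
E
```

```text
Traceback (most recent call last):
cv2.error: OpenCV(4.12.0) /io/opencv/modules/imgproc/src/shapedescr.cpp:361: error: (-201:Incorrect size of input array) There should be at least 5 points to fit the ellipse in function 'fitEllipseNoDirect'
```

Run:
```python
from h import *
out=[]
for n,d,b in(("top",(289,214),(242,244)),("side",(346,210),(311,195))):
    c=camera(n);g=cv2.cvtColor(c["frame"],cv2.COLOR_RGB2GRAY)
    print(n,"row through dial",g[d[1],d[0]-26:d[0]+27:2],"btn",g[b[1],b[0]-16:b[0]+17:2])
    for nm,s,z,r,lo,hi in(("dial",d,.093,26,0,70),("cap",d,.093,14,190,256),("btn",b,.091,16,0,100)):
        m=np.zeros_like(g);cv2.circle(m,s,r,255,-1);m=m&(((g>=lo)&(g<hi))*255).astype(np.uint8)
        p=cv2.findNonZero(m)
        if p is None or len(p)<8: print(nm,"none");continue
        (u,v),ax,a=cv2.fitEllipse(cv2.convexHull(p)); print(n,nm,(round(u,1),round(v,1)),np.round(ax,1),ray(c,(u,v),z).round(4))
    p=ray(c,d,.093); out.append(rectify(c,.093,p[0]-.01,p[1]+.03,.1,2500))
cv2.imwrite("pics/r0.png",cv2.resize(np.hstack(out),(800,400))[:,:,::-1])
```

```text
top row through dial [145 133 130 121  79  89  76  68 161 234 232 232 232 232 232 232 232 235
 107  86  86  81  94 134 114 141 145] btn [150 152 124  82 131 148 149 148 150 151 150 151 108  74 122 150 147]
top dial (288.8, 214.4) [34.5 35.9] [0.6429 0.0405 0.093 ]
top cap (287.5, 212.7) [17.9 21.9] [0.6455 0.0425 0.093 ]
top btn (242.1, 243.9) [22.3 22.7] [0.5973 0.112  0.091 ]
side row through dial [155 154 153 142 164  53  30  54  49 254 245 242 242 242 242 243 255  49
  64  50  29 160 131 154 151 152 153] btn [155 153 156 114  35 113 163 159 159 155 112  37  28 159 155 152 153]
side dial (346.9, 212.3) [22.8 34.7] [0.6435 0.0349 0.093 ]
side cap (346.7, 205.4) [16.6 20.1] [0.65   0.0528 0.093 ]
side btn (310.5, 194.9) [12.2 18.1] [0.5949 0.1069 0.091 ]
```

View pics/r0.png

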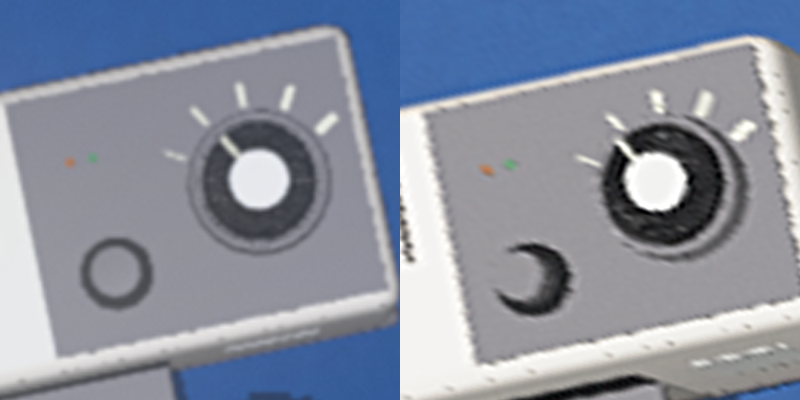

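Left rectified view (2 px/mm): dial centre (259,181), pointer tip (226,138), middle bar (240,95), button (116,273). Dial to button is 85 mm as expected, and the laminator yaw is about 12°. I'll refine these and start moving.

```bash
cat >> h.py <<'E'
def dial(n="top",x0=.643,y0=.040,save=None,yaw=12.):
    c=camera(n);r=rectify(c,.093,x0,y0,.06,5000);g=cv2.cvtColor(r,cv2.COLOR_RGB2GRAY)
    w=((g>150)*255).astype(np.uint8);cap=cv2.morphologyEx(w,cv2.MORPH_OPEN,cv2.getStructuringElement(2,(81,81)))
    k=max(cv2.findContours(cap,0,1)[0],key=cv2.contourArea);(u,v),R=cv2.minEnclosingCircle(k);u,v=cv2.fitEllipse(k)[0]
    Y,X=np.mgrid[:600,:600];d=np.hypot(X-u,Y-v);m=(d>85)&(d<122);th=np.arctan2(u-X,v-Y)
    wt=np.clip(g.astype(float)-105,0,None)*m;a=np.degrees(np.arctan2((wt*np.sin(th)).sum(),(wt*np.cos(th)).sum()))
    print(n,"cap centre",round(x0+(300-v)/5000,4),round(y0+(300-u)/5000,4),"R mm",round(R/5,1),"pointer world deg",round(a,1),"dial deg",round(60+yaw-a,1),"wsum",int(wt.sum()))
    if save: cv2.imwrite(save,r[:,:,::-1])
E
python3 - <<'E'
from h import *
import workcell; print(getattr(workcell,"tip_reach",None))
dial("top");dial("side")
E
python3 -m inch '[{"slide":[0.48,0.65,-0.03],"yaw":0},{"slide":[0.48,0.65,-0.03],"yaw":0},{"slide":[0.48,0.65,-0.03],"yaw":0},{"slide":[0.48,0.65,-0.03],"yaw":0},{"slide":[0.48,0.65,-0.03],"yaw":0},{"slide":[0.48,0.65,-0.03],"yaw":0},{"slide":[0.48,0.65,-0.03],"yaw":0},{"slide":[0.48,0.65,-0.03],"yaw":0},{"slide":[0.48,0.65,-0.03],"yaw":0},{"slide":[0.48,0.65,-0.03],"yaw":0},{"slide":[0.48,0.65,-0.03],"yaw":0},{"slide":[0.48,0.65,-0.03],"yaw":0},{"slide":[0.48,0.65,-0.03],"yaw":0},{"slide":[0.48,0.65,-0.03],"yaw":0},{"slide":[0.48,0.65,-0.03],"yaw":0},{"slide":[0.48,0.65,-0.03],"yaw":0},{"slide":[0.48,0.65,-0.03],"yaw":0},{"slide":[0.48,0.65,-0.03],"yaw":0},{"slide":[0.48,0.65,-0.03],"yaw":0},{"slide":[0.48,0.65,-0.03],"yaw":0}]' 255 20
```

```text
0.011
top cap centre 0.6441 0.0408 R mm 15.3 pointer world deg 41.8 dial deg 30.2 wsum 59921
side cap centre 0.6338 0.0429 R mm 77.3 pointer world deg 7.2 dial deg 64.8 wsum 786433
clock: 2.02
position: [0.6461, 0.0531, 0.2116]
ee_rot: [0.991, 0.135, 0.0, -0.001]
ft_force: [-0.9, 1.0, 1.3]
grip_width: 0.001
grasp_force: 0.0
```

The dial is at setting 2 (30.2°), centred at (0.644, 0.041). It needs one step clockwise. Next I lower to just above the 18 mm radius point on its back side and check.

```bash
python3 -m inch '[{"slide":[0.016,-0.002,-0.04],"yaw":0},{"slide":[0.016,-0.002,-0.075],"yaw":0},{"slide":[0.016,-0.002,-0.085],"yaw":0},{"slide":[0.016,-0.002,-0.085],"yaw":0},{"slide":[0.016,-0.002,-0.085],"yaw":0},{"slide":[0.016,-0.002,-0.085],"yaw":0}]'
python3 - <<'E'
from h import *
a=camera("top")["frame"][140:300,180:380];b=camera("side")["frame"][120:280,250:450]
cv2.imwrite("pics/a1.png",cv2.resize(np.hstack([a,b]),(800,320))[:,:,::-1]);o=get_obs();print(o["position"],o["ft_force"])
E
```

```text
clock: 2.52
position: [0.6618, 0.0451, 0.1301]
ee_rot: [0.991, 0.133, 0.002, 0.0]
ft_force: [0.8, -0.2, -0.2]
grip_width: 0.004
grasp_force: 0.0
[0.66182432 0.0451104  0.13004104] [ 0.19351913  0.05168929 -0.11202532]
```

View pics/a1.png

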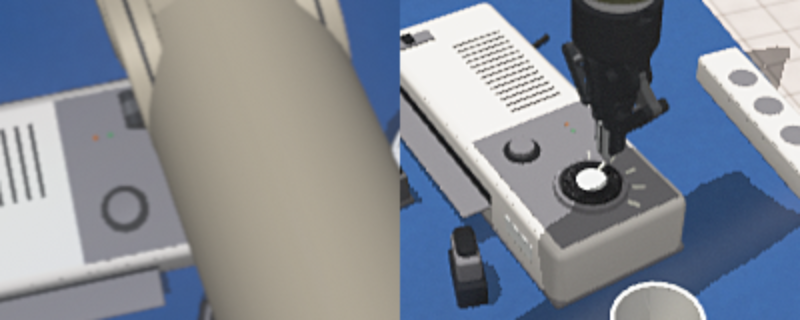

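In the side half, the closed fingertip hangs over the back rim of the dial, with its tip near (607,155). The top view is hidden by the arm. I descend to just above contact and then in small steps.

```bash
python3 -m inch '[{"slide":[0,0,-0.015],"yaw":0},{"slide":[0,0,-0.023],"yaw":0},{"slide":[0,0,-0.023],"yaw":0},{"slide":[0,0,-0.023],"yaw":0},{"slide":[0,0,-0.023],"yaw":0}]'
python3 -m inch '[{"slide":[0,0,-0.001],"yaw":0},{"slide":[0,0,-0.002],"yaw":0},{"slide":[0,0,-0.002],"yaw":0},{"slide":[0,0,-0.002],"yaw":0}]'
```

```text
clock: 3.03
position: [0.6609, 0.0451, 0.1049]
ee_rot: [0.991, 0.133, 0.0, 0.0]
ft_force: [0.0, -1.0, -0.2]
grip_width: -0.002
grasp_force: 0.0
clock: 3.37
position: [0.6611, 0.0451, 0.104]
ee_rot: [0.991, 0.133, 0.001, 0.0]
ft_force: [-4.6, -1.0, 11.0]
grip_width: 0.001
grasp_force: 5.6
```

```bash
python3 -m inch '[{"slide":[0,0,0.0004],"yaw":0},{"slide":[0,0,0.0004],"yaw":0},{"slide":[0,0,0.0004],"yaw":0}]'; python3 -m inch '[{"slide":[0,0,0],"yaw":0},{"slide":[0,0,0],"yaw":0}]'
```

```text
clock: 3.62
position: [0.6611, 0.0451, 0.1041]
ee_rot: [0.991, 0.133, 0.0, 0.0]
ft_force: [-3.9, -1.0, 8.2]
grip_width: 0.004
grasp_force: 4.3
clock: 3.78
position: [0.6611, 0.0451, 0.1041]
ee_rot: [0.991, 0.133, 0.0, 0.0]
ft_force: [-4.0, -0.5, 8.5]
grip_width: -0.002
grasp_force: 4.3
```

```bash
python3 -m inch '[{"slide":[0,0,0.0002],"yaw":0},{"slide":[0,0,0.0002],"yaw":0},{"slide":[0.0002,-0.0012,0.0002],"yaw":-0.07},{"slide":[0.0004,-0.0024,0.0002],"yaw":-0.14},{"slide":[0.0005,-0.0036,0.0002],"yaw":-0.21},{"slide":[0.0005,-0.0036,0.0002],"yaw":-0.21}]'
```

```text
clock: 4.28
position: [0.6615, 0.0417, 0.1041]
ee_rot: [1.0, 0.026, 0.0, -0.0]
ft_force: [-2.8, 0.7, 6.4]
grip_width: 0.0
grasp_force: 3.5
```

```bash
python3 -m inch '[{"slide":[0,-0.0012,0],"yaw":-0.07},{"slide":[-0.0001,-0.0025,0],"yaw":-0.14},{"slide":[-0.0003,-0.0037,0],"yaw":-0.21},{"slide":[-0.0005,-0.0049,0],"yaw":-0.28},{"slide":[-0.0008,-0.0061,0],"yaw":-0.35},{"slide":[-0.0009,-0.0064,0],"yaw":-0.37},{"slide":[-0.0009,-0.0064,0],"yaw":-0.37}]'
python3 - <<'E'
from h import *
b=camera("side")["frame"][150:250,280:420]
cv2.imwrite("pics/a2.png",cv2.resize(b,(700,500),interpolation=2)[:,:,::-1])
E
```

```text
clock: 4.87
position: [0.6605, 0.0356, 0.1041]
ee_rot: [0.988, -0.157, 0.0, -0.0]
ft_force: [-2.6, 0.2, 6.8]
grip_width: -0.001
grasp_force: 3.5
```

View pics/a2.png

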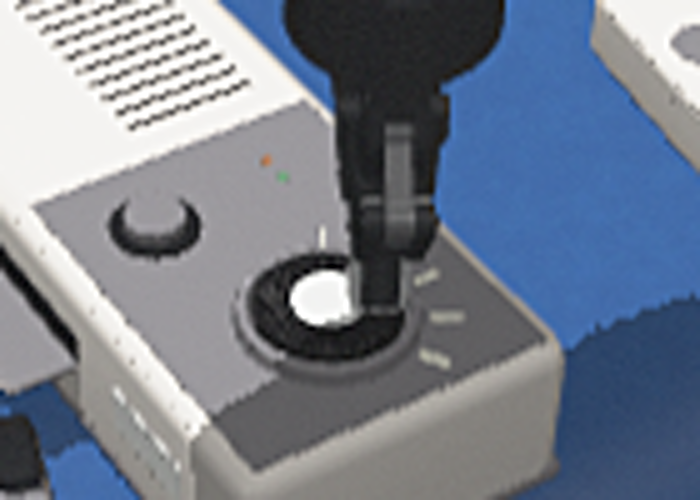

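The fingertip rests on the back part of the dial at (380,305) and hides the pointer. I lift clear and move towards the button, then check the dial.

```bash
python3 -m inch '[{"slide":[0,0,0.02],"yaw":0},{"slide":[0,0,0.04],"yaw":0},{"slide":[0,0,0.04],"yaw":0},{"slide":[-0.0625,0.077,0.04],"yaw":0.3},{"slide":[-0.0625,0.077,0.04],"yaw":0.3},{"slide":[-0.0625,0.077,0.04],"yaw":0.3},{"slide":[-0.0625,0.077,0.04],"yaw":0.3},{"slide":[-0.0625,0.077,0.04],"yaw":0.3},{"slide":[-0.0625,0.077,0.04],"yaw":0.3}]'
python3 - <<'E'
from h import *
dial("top",save="pics/t.png")
a=camera("top")["frame"][150:270,180:360];b=camera("side")["frame"][140:260,260:440]
cv2.imwrite("pics/a3.png",cv2.resize(np.hstack([a,b]),(800,267),interpolation=2)[:,:,::-1])
E
```

```text
clock: 5.67
position: [0.5983, 0.1112, 0.1429]
ee_rot: [1.0, -0.008, 0.0, 0.0]
ft_force: [-0.5, 0.1, -0.7]
grip_width: 0.001
grasp_force: 0.0
top cap centre 0.602 0.089 R mm 32.2 pointer world deg -68.8 dial deg 140.8 wsum 605347
```

View pics/a3.png

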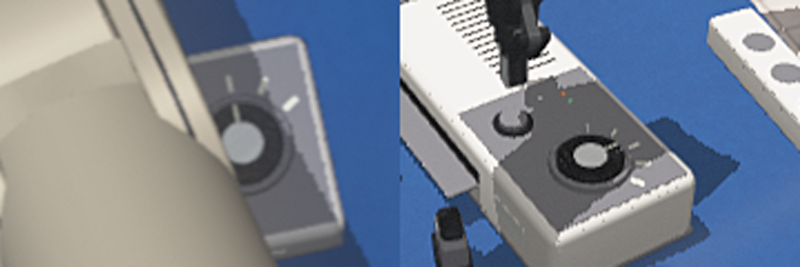

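Both views show the pointer lined up with the third bar: in the top half it runs from the cap at (242,142) to (236,105), with the bar at (229,84), and two thicker bars follow clockwise. So the dial is at the middle setting. Now I press the button.

```bash
python3 -m inch '[{"slide":[0,0.001,-0.02],"yaw":0},{"slide":[0,0.001,-0.038],"yaw":0},{"slide":[0,0.001,-0.04],"yaw":0},{"slide":[0,0.001,-0.041],"yaw":0},{"slide":[0,0.001,-0.043],"yaw":0},{"slide":[0,0.001,-0.045],"yaw":0},{"slide":[0,0.001,-0.046],"yaw":0},{"slide":[0,0.001,-0.046],"yaw":0},{"slide":[0,0.001,-0.046],"yaw":0}]'
```

```text
clock: 6.57
position: [0.5985, 0.1129, 0.0977]
ee_rot: [1.0, -0.007, 0.001, 0.0]
ft_force: [-0.5, -1.4, 4.9]
grip_width: -0.0
grasp_force: 2.3
```

```bash
python3 -m inch '[{"slide":[0,0,-0.001],"yaw":0},{"slide":[0,0,-0.0015],"yaw":0},{"slide":[0,0,-0.0015],"yaw":0},{"slide":[0,0,-0.0015],"yaw":0}]'
```

```text
clock: 6.9
position: [0.5985, 0.1129, 0.097]
ee_rot: [1.0, -0.007, 0.001, 0.0]
ft_force: [-4.2, -3.4, 14.7]
grip_width: -0.001
grasp_force: 7.1
```

The button bottomed out at z = 0.097, 5 mm of travel, with 14.7 N. I lift straight up and withdraw.

```bash
python3 -m inch '[{"slide":[0,0,0.005],"yaw":0},{"slide":[0,0,0.03],"yaw":0},{"slide":[0,0,0.07],"yaw":0},{"slide":[0,0,0.11],"yaw":0},{"slide":[0,0,0.13],"yaw":0},{"slide":[-0.3,-0.5,0.14],"yaw":0},{"slide":[-0.3,-0.5,0.14],"yaw":0},{"slide":[-0.3,-0.5,0.14],"yaw":0},{"slide":[-0.3,-0.5,0.14],"yaw":0},{"slide":[-0.3,-0.5,0.14],"yaw":0},{"slide":[-0.3,-0.5,0.14],"yaw":0},{"slide":[-0.3,-0.5,0.14],"yaw":0},{"slide":[-0.3,-0.5,0.14],"yaw":0},{"slide":[-0.3,-0.5,0.14],"yaw":0},{"slide":[-0.3,-0.5,0.14],"yaw":0},{"slide":[-0.3,-0.5,0.14],"yaw":0},{"slide":[-0.3,-0.5,0.14],"yaw":0},{"slide":[-0.3,-0.5,0.14],"yaw":0},{"slide":[-0.3,-0.5,0.14],"yaw":0},{"slide":[-0.3,-0.5,0.14],"yaw":0}]'
python3 - <<'E'
from h import *
dial("top")
cv2.imwrite("pics/top9.png",camera("top")["frame"][:,:,::-1])
E
```

```text
clock: 8.57
position: [0.2923, -0.393, 0.2352]
ee_rot: [1.0, -0.011, -0.001, 0.001]
ft_force: [-1.8, 0.2, -0.8]
grip_width: -0.0
grasp_force: 0.0
top cap centre 0.6441 0.0408 R mm 15.1 pointer world deg 11.7 dial deg 60.3 wsum 63007
```

View pics/top9.png

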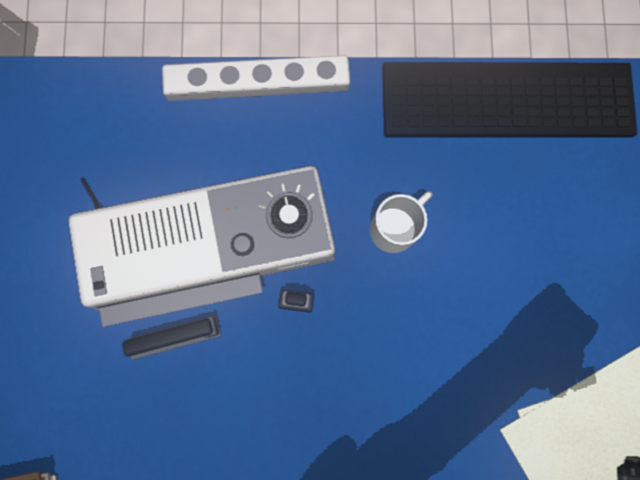

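The pointer is on the third bar (60.3°). The laminator is still centred as before (dial at (289,214)), and the stamp, stapler and mug have not moved. The arm is clear.

```bash
python3 -c "
from workcell import *
print(hand_in())"
```

```text
the job is handed in; nothing more can be done
None
```

The dial was turned clockwise into the middle setting (measured 60.3°), the start button was pressed its full 5 mm and let go, the arm is clear, nothing else moved in the last picture, and the job is handed in.

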